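# Put the hall things back in their places

### The arm

A 7-joint arm with a two-finger parallel gripper is mounted at the origin on the work surface. World frame = base frame: x ahead of the robot, y to its left, z up, the work surface at z = 0. Lengths are in m, angles in rad, forces in N, time in s.
With the tool pointing down it reaches from about 0.4 to 0.75 m from the base axis. Payload 19.5 kg.
Tool frame: the origin (TCP) lies at the very end of the fingers, on their centre line; the grasp point (between the pads) lies 19 mm behind it; z points along the fingers, y is the line along which they close (so a half turn about z gives the same grasp; the last joint's range is limited). The gripper opens to 85 mm and grips with 20 to 120 N. Pads are 22 mm wide; open, the fingers measure 114 mm over their backs; the gripper's body (76 mm by 85 mm) begins 54 mm behind the grasp point. The pads swing forward as they close: fully open they stand 13 mm farther back than shut.
Start: joints at [1.264, 0.707, -0.028, 1.485, 0.022, 0.951, -0.075], TCP at [0.15, -0.555, 0.231] pointing down, gripper open.
Joint ranges: [-2.71, 2.71], [-0.32, 2.16], [-1.57, 1.52], [0, 2.45], [-1.46, 4.6], [0, 2.02], [-2.83, 2.83]. Speed limits (rad/s): [1.89, 1.89, 2.57, 2.57, 3.01, 3.01, 3.01].

### API

Orientations are given as a unit quaternion [w, x, y, z].
In Python, from rig import sensors, cams, job gives the robot as it stands.
- The arm moves only by the tool jog_arm, never from a script. Its argument "steps" is one flat list of numbers, 7 for each row, row after row: the turn, a rotation vector about the world's x, y, z in degrees, then the shift along the world's x, y, z in m, then the closure, from 0 (fully open) to 1 (shut). In form: [rx, ry, rz, dx, dy, dz, gripper, rx, ry, rz, dx, dy, dz, gripper, ...]. A call has 1 to 12 rows; each row is the pose to reach, as a shift and turn from the pose commanded when the call began; what a row does not reach only later rows make up. A row lasts 1/12 s, in which the tool goes at most 41.7 mm and 7.16 degrees, less where a joint would pass 70% of its speed; a pose out of reach is approached as far as the arm can. A call with a gripper value outside its range is refused whole. The fingers move at their own pace and stop on an object; "force" is the grip in N (left out, the last holds). Time passes only in rows, so rows that repeat a pose let the fingers close. It gives the time, the measured TCP pose, the force, the opening and the grip force at its end, in the units of the state.
- sensors.get_state(): the state, without advancing time (a new reading comes with each control period).
- cams.capture(name): name is "scene" or "top"; returns a dict with "img" (480x640x3 uint8, red, green, blue), "fx", "fy", "cx", "cy" (pixels), "xyz" and "attitude" of the camera in the world. Camera axes: x right, y up, looking along -z (the intrinsics and any distortion apply to the point x, -y, -z); pixel columns grow to the right and rows downward; lengths in m; the calibration is good to about 2 mm. A picture is of the moment at which its call begins. There is no depth.
- job.hand_in(): hands the job in; it is judged then, once.
The state is a dict: "t": time; "qpos": joint angles; "qd": joint speeds; "joint_efforts": joint torques, N m; "ee_pos": TCP position; "orientation": TCP orientation; "ft_force": force on the tool from outside, world axes, zero at the start; "ft_torque": the same for the moment, N m; "width": opening from 0.0 (shut) to 1.0 (fully open); "gripper_force": force on a finger pad.
Only numpy, scipy, OpenCV 4.12 (cv2) and the standard library are available. Lean on these libraries where they do the work, as an engineer would, in place of code of your own. Each camera call takes 0.05 s, during which the arm holds its last target. There are 200 camera calls.

### The job

Tidy the hall console: stand the notebook upright in the wide middle slot of the steel rack, centred along the slot, and lay the bottle opener, the sunglasses and the whistle each on the cork pad that bears its own grey felt silhouette, covering it and pointing the same way as the silhouette. Leave the coaster and the candle where they are.

Things in the scene. Friction and masses are not known exactly. Their poses are not given: they have to be found in the camera images.
- opener_c (a point): Brushed aluminium bottle opener lying flat, 10 mm thick, loose. Point: on the handle's centre line near the balance point, 5 mm above its underside. x points to the head, z up. The handle is a bar 22 mm wide (y) from 53 mm behind to 40 mm ahead of this point; the head, 40 mm wide with a rectangular hole, goes on to 82 mm ahead.
- glasses_c (a point): Black plastic sunglasses, folded, lenses up, loose: 134 mm long (x), 44 wide (y), 24 high. Point: midway between the lenses, 12 mm above the underside. z up, y to the straight brow edge. The front is a plate 16 to 24 mm above the underside; the folded arms lie below, inside its outline. Gripped across y here the fingers meet 44 mm (brow edge; both inner rims, 14 mm apart).
- whistle_c (a point): Yellow plastic whistle lying on its side, 20 mm high, loose. This point: on the axis of its round chamber (26 mm across), half-way up (10 mm above the underside). z up; x points along the mouthpiece, which reaches 40 mm ahead of this point, 2 to 13 mm to the +y side. A small lanyard eye reaches 20 mm behind (-x). The chamber can be gripped across y, 26 mm.
- notebook_c (a point): Dark hardback pocket notebook standing on its long edge, loose: 96 mm long (x), 22 mm thick (y), 72 mm high (z, up). This point: its centre, 36 mm above its lower edge. Grip it across y by its upper 40 mm only, as its lower part goes between the rack's plates.
- pad_opener: Fixed cork pad 160 x 70 x 4 mm with a flat grey felt silhouette of the bottle opener. Origin: centre of the pad's underside; the top is 4 mm above. x along the pad's length, z up. The silhouette lies along x, head to +x; when the opener lies right its listed point is 18 mm to -x of the pad's centre (0 in y), its x axis along the pad's x.
- pad_glasses: Fixed cork pad 164 x 84 x 4 mm with a flat grey felt silhouette of the folded sunglasses. Origin: centre of the pad's underside; the top is 4 mm above. x along the pad's length, z up. When the sunglasses lie right, lenses up, their listed point is 16 mm to -y of the pad's centre (0 in x), their brow edge towards the pad's +y.
- pad_whistle: Fixed cork pad 160 x 70 x 4 mm with a flat grey felt silhouette of the whistle. Origin: centre of the pad's underside; the top is 4 mm above. x along the pad's length, z up. When the whistle lies right its listed point (chamber axis) is 18 mm to -x of the pad's centre (0 in y), its mouthpiece pointing along the pad's +x.
- rack: Fixed stainless steel rack, base 112 x 96 x 4 mm. Four upright plates, 104 mm long along x, tops 32 mm above the table, form three slots open at top and ends: the middle one 42 mm wide, centred on the rack, and a 20 mm one each side. Origin: centre of the underside; slot floor 4 mm above it. x along the slots, z up. The notebook goes in the middle slot, either way round.
- coaster: Bystander: round white ceramic coaster with cork bottom, 96 mm across, 10 mm thick, loose, origin at the centre of its underside.
- candle: Bystander: candle in a blue ceramic jar, 72 mm across, 70 mm high, loose, origin at the centre of its underside.
Not all that is in view belongs to the job. There is more than one size of the part that bears opener_c; the job needs the middle-sized.

How it is judged:
At the end, for the whole second after the job is handed in: Opener, sunglasses and whistle lie flat on their own pads, within 12 mm along and across and 14 degrees of the silhouette, same way round; the notebook stands upright on the floor of the rack's middle slot, within 15 mm of its middle; all released and at rest (x of opener_c in the frame of pad_opener between -0.03 and -0.006 m and y of opener_c in the frame of pad_opener between -0.012 and 0.012 m and z of opener_c in the frame of pad_opener between 0.005 and 0.013 m and angle between the x axis of opener_c and the x axis of pad_opener, either way round below 0.25 rad and angle between each of opener_c, glasses_c, whistle_c, notebook_c's own z axis and vertical below 0.12 rad and x of pad_opener in the frame of opener_c above 0 m and x of glasses_c in the frame of pad_glasses between -0.012 and 0.012 m and y of glasses_c in the frame of pad_glasses between -0.028 and -0.004 m and z of glasses_c in the frame of pad_glasses between 0.012 and 0.02 m and angle between the x axis of glasses_c and the x axis of pad_glasses, either way round below 0.25 rad and y of pad_glasses in the frame of glasses_c above 0 m and x of whistle_c in the frame of pad_whistle between -0.03 and -0.006 m and y of whistle_c in the frame of pad_whistle between -0.012 and 0.012 m and z of whistle_c in the frame of pad_whistle between 0.01 and 0.018 m and angle between the x axis of whistle_c and the x axis of pad_whistle, either way round below 0.25 rad and x of pad_whistle in the frame of whistle_c above 0 m and x of notebook_c in the frame of rack between -0.015 and 0.015 m and y of notebook_c in the frame of rack between -0.013 and 0.013 m and z of notebook_c in the frame of rack between 0.035 and 0.045 m and linear speed of each of opener, glasses, whistle, notebook below 0.02 m/s); the robot touches nothing.
It fails at once if the coaster is moved by more than 25 mm (distance of coaster from where it was at the start of the episode above 0.025 m).
It fails at once if the candle is moved by more than 25 mm (distance of candle from where it was at the start of the episode above 0.025 m).
It also fails if it takes over 102 s, if anything falls off the work surface, if the arm or the gripper's body presses on something with over 40 N, if the wrist force passes 120 N, or if a joint passes its speed limit or range.

## Working session

There is one attempt and no reset: what is moved stays moved. The work goes in short steps, Python scripts to look and compute and a tool call to move; the robot and the scene stay as the last step left them, time stands still between calls to the robot, and variables do not carry over. Pictures are saved under pics/ and viewed, at most 14 in all, crops included, and the job is handed in when it is done.

Besides the shell and the picture viewer there is one more tool, called as a command line: name --argument value ..., lists and objects as JSON in quotes. jog_arm: Moves the arm, as the interface text tells. Its arguments: {"type":"object","properties":{"steps":{"type":"array"},"force":{"type":"number"}},"required":["steps"]}

```bash
mkdir -p pics; ls; python3 - <<'E'
from rig import sensors,cams
import cv2
for n in("scene","top"):
    d=cams.capture(n); cv2.imwrite(f"pics/{n}0.png",d["img"][:,:,::-1]); print(n,{k:v for k,v in d.items() if k!="img"})
print(sensors.get_state())
E
```

```text
pics
scene {'fx': 571.7395747236226, 'fy': 571.7395747236226, 'cx': 311.99195440864275, 'cy': 237.17977883420738, 'xyz': array([1.32927898, 0.48341949, 0.94720962]), 'attitude': array([0.450432  , 0.21238869, 0.35324375, 0.7919728 ])}
top {'fx': 444.10135377391913, 'fy': 444.10135377391913, 'cx': 317.01867157671114, 'cy': 237.35726821660975, 'xyz': array([0.2154729 , 0.00514438, 1.29054556]), 'attitude': array([-0.70012808, -0.06652627,  0.06242956,  0.70816486])}
{'t': 0.1, 'qpos': array([ 1.26430043,  0.70700451, -0.0275877 ,  1.48491803,  0.02199708,
        0.95089493, -0.07553361]), 'qd': array([ 0.00052391, -0.00094312, -0.00037354, -0.00064111,  0.00079701,
        0.00060273,  0.00064731]), 'joint_efforts': array([ 2.66189425e-03, -8.84308577e+01,  1.23681039e+00, -2.36454928e+01,
        1.70308223e-02,  5.09923120e-03, -7.21951028e-05]), 'ee_pos': array([ 0.15041579, -0.5547522 ,  0.23090335]), 'orientation': array([-4.53835165e-04,  9.91251971e-01,  1.31982259e-01, -8.21433867e-05]), 'ft_force': array([ 0.25518381,  0.22773007, -0.03988499]), 'ft_torque': array([-0.01499175,  0.04926277, -0.0088448 ]), 'gripper_force': 0.0, 'width': 0.9996341252610068}
```

View pics/top0.png

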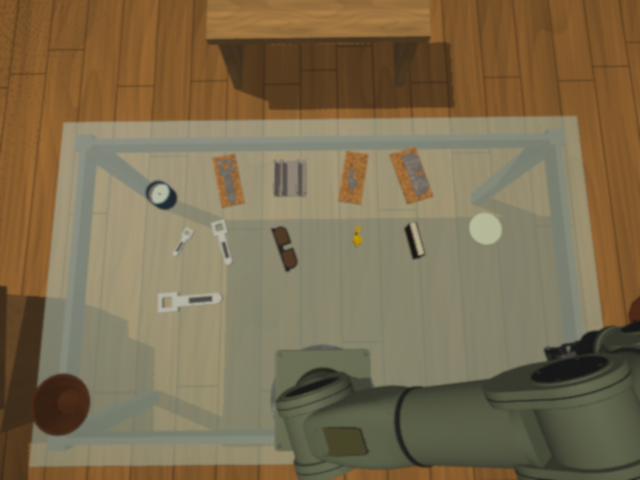

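View pics/scene0.png

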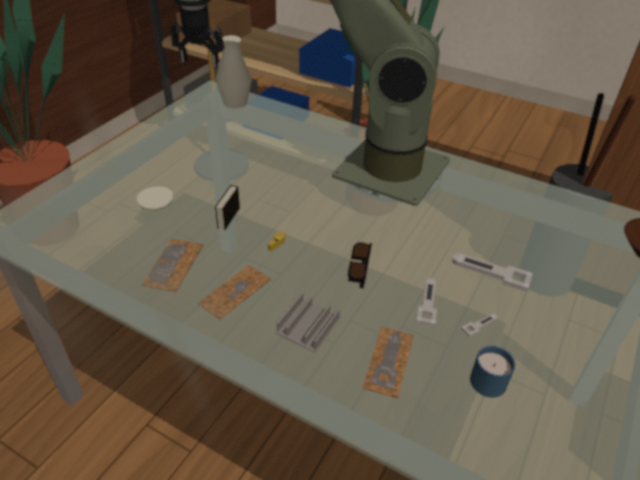

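Top view: the wanted middle opener is at about (222,243), the glasses at (285,248), the whistle at (358,236) and the notebook at (414,240). The pads are at (229,180), (353,178) and (411,175), and the rack is at (290,178). The scene view shows the same items. I'll zoom in for detail.

```bash
cat > h.py <<'E'
import numpy as np,cv2
from scipy.spatial.transform import Rotation as R
from rig import sensors,cams
def rot(d): q=d["attitude"]; return R.from_quat([q[1],q[2],q[3],q[0]]).as_matrix()
def cast(d,px,z):
    px=np.atleast_2d(np.asarray(px,float))
    v=np.c_[(px[:,0]-d["cx"])/d["fx"],-(px[:,1]-d["cy"])/d["fy"],-np.ones(len(px))]@rot(d).T
    z=np.broadcast_to(z,len(px)); s=(z-d["xyz"][2])/v[:,2]
    return d["xyz"]+v*s[:,None]
def proj(d,P):
    c=(np.atleast_2d(P)-d["xyz"])@rot(d)
    return np.c_[d["cx"]+d["fx"]*c[:,0]/-c[:,2],d["cy"]-d["fy"]*c[:,1]/-c[:,2]]
E
python3 - <<'E'
from h import *
a=cv2.imread("pics/top0.png")[140:280,205:440]
cv2.imwrite("pics/c1.png",cv2.resize(a,None,fx=3.4,fy=3.4,interpolation=cv2.INTER_CUBIC))
a=cv2.imread("pics/scene0.png")[180:405,130:450]
cv2.imwrite("pics/c2.png",cv2.resize(a,None,fx=2.5,fy=2.5,interpolation=cv2.INTER_CUBIC))
E
```

```text
(no output)
```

View pics/c1.png

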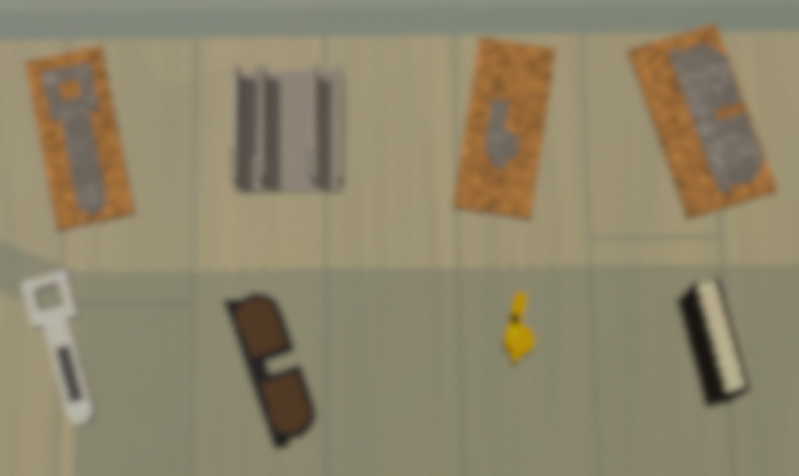

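View pics/c2.png

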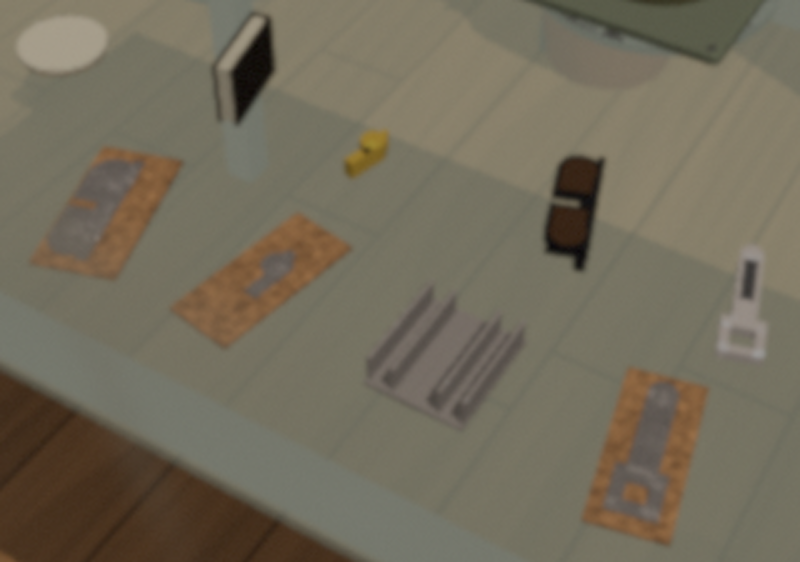

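The crops show all the silhouettes and parts already pointing roughly the same way. Heads and mouthpieces are up (+x), and the glasses' brow edges are to the left. Next I'll measure poses by colour masks.

```bash
cat > m.py <<'E'
from h import *
import sys
def rect(d,mask,roi,z,off=0,show=""):
    m=np.zeros_like(mask); x0,y0,x1,y1=roi; m[y0:y1,x0:x1]=mask[y0:y1,x0:x1]
    n,l,s,c=cv2.connectedComponentsWithStats(m)
    k=1+np.argmax(s[1:,4]); ys,xs=np.nonzero(l==k)
    w=cast(d,np.c_[xs,ys],z)[:,:2]
    (cx,cy),(a,b),ang=cv2.minAreaRect((w*1000).astype(np.float32))
    if a<b: a,b,ang=b,a,ang-90
    ang=(ang+90)%180-90
    print(f"{show:14s} n={s[k,4]} centre {cx:.1f} {cy:.1f} size {a:.0f}x{b:.0f} ang {ang:.1f} mean {w.mean(0)*1000}")
    return w
def masks(img):
    h,s,v=cv2.split(cv2.cvtColor(img,cv2.COLOR_RGB2HSV))
    return dict(cork=((h<18)&(s>110)&(v>90)).astype(np.uint8),yel=((h>18)&(h<32)&(s>150)).astype(np.uint8),
      dark=(v<85).astype(np.uint8),bright=((v>175)&(s<60)).astype(np.uint8),cream=((v>165)).astype(np.uint8),hsv=(h,s,v))
E
python3 - <<'E'
from m import *
T=cams.capture("top");m=masks(T["img"])
rect(T,m["cork"],(205,140,260,220),.004,show="padO")
rect(T,m["cork"],(330,140,375,220),.004,show="padW")
rect(T,m["cork"],(380,140,440,215),.004,show="padG")
rect(T,m["bright"],(205,210,240,275),.010,show="opener")
rect(T,m["dark"],(262,215,305,280),.024,show="glasses")
rect(T,m["yel"],(345,220,375,255),.018,show="whistle")
rect(T,m["cream"],(395,215,430,265),.072,show="book top")
h,s,v=m["hsv"]
for y in(165,178,190): print(y,[f"{a},{b},{c}" for a,b,c in zip(h[y,268:312],s[y,268:312],v[y,268:312])])
g=((h>100)|(s<35)).astype(np.uint8)
rect(T,g,(266,152,314,204),.004,show="rack")
S=cams.capture("scene");k=masks(S["img"])
rect(S,k["cork"],(360,320,420,405),.004,show="padO s")
rect(S,k["cork"],(190,255,280,325),.004,show="padW s")
rect(S,k["cork"],(135,230,210,295),.004,show="padG s")
rect(S,k["yel"],(260,225,295,255),.015,show="whistle s")
rect(S,k["dark"],(340,235,380,295),.022,show="glasses s")
rect(S,k["bright"],(410,275,445,330),.010,show="opener s")
E
```

```text
padO           n=687 centre 633.3 279.1 size 160x69 ang 12.0 mean [627.64557832 277.8057646 ]
padW           n=1023 centre 637.2 -99.3 size 160x69 ang -9.6 mean [637.46427078 -99.7327365 ]
padG           n=756 centre 642.1 -274.6 size 164x85 ang 16.6 mean [ 635.75823881 -261.00697876]
opener         n=70 centre 462.5 298.4 size 33x30 ang 89.3 mean [463.73600999 295.98898877]
glasses        n=548 centre 420.6 104.2 size 129x41 ang 19.1 mean [420.34037963 105.48331104]
whistle        n=100 centre 454.7 -105.3 size 56x23 ang -1.5 mean [ 450.48916678 -104.90209261]
book top       n=108 centre 434.7 -266.4 size 84x10 ang 12.8 mean [ 434.08469294 -266.64111031]
165 ['22,64,159', '22,65,161', '23,64,160', '23,64,160', '22,61,160', '21,53,153', '20,45,130', '19,41,99', '15,36,85', '16,39,86', '17,41,88', '16,41,94', '17,42,109', '17,45,120', '16,43,113', '16,41,94', '17,41,87', '17,40,89', '17,41,99', '17,43,119', '16,42,135', '17,42,141', '17,41,142', '17,42,140', '16,40,140', '17,42,141', '17,42,141', '17,42,141', '16,40,139', '17,40,126', '16,41,105', '17,39,91', '17,40,89', '15,41,99', '
[... 1454 characters left out ...]
    n=1316 centre 641.1 -98.8 size 156x69 ang -9.5 mean [644.42610065 -99.53015565]
padG s         n=653 centre 643.4 -274.8 size 156x81 ang 17.0 mean [ 629.80423022 -257.40229302]
whistle s      n=150 centre 461.9 -102.8 size 66x26 ang 9.2 mean [ 461.03934622 -103.82008686]
glasses s      n=729 centre 436.6 107.2 size 151x44 ang 19.6 mean [434.10042101 107.71354982]Traceback (most recent call last):
  File "<stdin>", line 20, in <module>
  File "m.py", line 6, in rect
    k=1+np.argmax(s[1:,4]); ys,xs=np.nonzero(l==k)
        ~~~~~~~~~^^^^^^^^^
    return _wrapfunc(a, 'argmax', axis=axis, out=out, **kwds)
    return bound(*args, **kwds)
ValueError: attempt to get argmax of an empty sequence
```

```bash
python3 - <<'E'
from m import *
T=cams.capture("top");m=masks(T["img"]);h,s,v=m["hsv"]
S=cams.capture("scene")
u=lambda b:b.astype(np.uint8)
rect(T,u(s<52),(266,150,314,206),.004,show="rack")
bg=np.median(s[205:280,240:262]),np.median(v[205:280,240:262]);print(bg)
for t in (140,150,160): rect(T,u((v>t)&(s<45)),(208,215,238,270),.010,show="opener%d"%t)
w=rect(T,u((s<38)),(208,215,238,270),.010,show="opener s")
for t in(100,130): rect(T,u((h<35)&(s>t)),(345,220,375,255),.018,show="whistle")
for t in(140,150): rect(T,u(v>t),(400,218,430,262),.072,show="book")
rect(T,u(v<85),(400,218,430,262),.060,show="bookdark")
# whistle chamber
M=u((h<35)&(s>120)); M2=np.zeros_like(M);M2[220:255,345:375]=M[220:255,345:375]
U=u(cv2.resize(M2*255,None,fx=8,fy=8,interpolation=cv2.INTER_CUBIC)>127)
D=cv2.distanceTransform(U,cv2.DIST_L2,5);_,r,_,p=cv2.minMaxLoc(D)
ys,xs=np.nonzero(U);f=lambda a,b:np.c_[a,b]/8-.4375
print("chamber",cast(T,f(p[0],p[1]),.018)*1000,"r px",r/8)
W=cast(T,f(xs,ys),.018)[:,:2]*1000
for lo,hi in((0,3),(5,20),(40,50),(50,55),(95,100)):
    a,b=np.percentile(W[:,0],[100-hi,100-lo]);q=W[(W[:,0]>=a)&(W[:,0]<=b)];print(lo,q.mean(0),np.ptp(q[:,1]))
# opener rows
for y in range(216,268,4): print(y,[f"{a},{b}" for a,b in zip(s[y,208:238],v[y,208:238])])
E
```

```text
rack           n=1119 centre 636.8 94.4 size 113x97 ang -0.3 mean [637.05141217  92.53945942]
(np.float64(47.0), np.float64(135.0))
opener140      n=395 centre 441.7 289.4 size 141x47 ang 15.1 mean [456.52231482 291.55923347]
opener150      n=309 centre 441.8 289.4 size 136x43 ang 15.1 mean [457.39535019 293.17194306]
opener160      n=193 centre 461.5 294.6 size 91x40 ang 15.5 mean [472.72779162 298.30490973]
opener s       n=432 centre 441.7 289.1 size 139x46 ang 15.1 mean [449.6293191  288.71966584]
whistle        n=140 centre 454.7 -106.7 size 62x26 ang -1.5 mean [ 451.83081775 -105.45846926]
whistle        n=117 centre 453.3 -105.3 size 59x23 ang -1.5 mean [ 451.51436638 -105.09650229]
book           n=165 centre 436.4 -266.3 size 93x14 ang 12.5 mean [ 435.45965903 -266.32447876]
book           n=138 centre 435.7 -266.2 size 89x12 ang 12.6 mean [ 435.59281525 -266.26233424]
bookdark       n=203 centre 427.4 -252.1 size 96x25 ang 18.2 mean [ 425.40488782 -252.95403028]
chamber [[ 442.96898899 -105.53418722   18.        ]] r px 4.6457366943359375
0 [ 482.89523126 -107.38709979] 11.
[... 3479 characters left out ...]
 '25,144', '28,153', '34,143', '43,135', '49,135', '49,136', '49,136', '50,137', '49,136']
260 ['61,154', '61,154', '64,155', '65,157', '66,158', '66,159', '67,159', '69,160', '69,160', '67,159', '67,157', '65,156', '62,152', '60,149', '57,151', '48,161', '33,172', '19,179', '13,181', '14,182', '15,182', '18,182', '19,176', '19,160', '29,140', '44,133', '49,135', '49,136', '49,136', '49,136']
264 ['63,154', '65,154', '66,155', '67,157', '66,158', '67,159', '69,160', '69,159', '69,160', '69,159', '67,157', '66,155', '61,151', '59,148', '61,150', '64,156', '63,162', '56,165', '46,166', '37,165', '32,159', '31,149', '37,138', '43,131', '48,132', '48,134', '49,136', '49,136', '47,135', '47,135']
```

Measured poses (mm, degrees):

| Item | Centre | Angle |
|---|---|---|
| Notebook | (436, -266) | 12.6 |
| Rack | (637, 93) | 0 |
| Glasses | (421, 104) | 19 |
| Whistle | (444, -105) | -11 |
| Opener | (428, 285.5) | 15 |

The notebook goes first.

jog_arm --steps '[0,0,-2.6,0.286,0.288,-0.08,0,0,0,-2.6,0.286,0.288,-0.08,0,0,0,-2.6,0.286,0.288,-0.08,0,0,0,-2.6,0.286,0.288,-0.08,0,0,0,-2.6,0.286,0.288,-0.08,0,0,0,-2.6,0.286,0.288,-0.08,0,0,0,-2.6,0.286,0.288,-0.08,0,0,0,-2.6,0.286,0.288,-0.08,0,0,0,-2.6,0.286,0.288,-0.08,0,0,0,-2.6,0.286,0.288,-0.08,0,0,0,-2.6,0.286,0.288,-0.08,0,0,0,-2.6,0.286,0.288,-0.08,0]' --force 40

```text
t: 1.3
ee_pos: [0.4376, -0.2651, 0.1508]
orientation: [-0.0, 0.994, 0.111, -0.0]
ft_force: [-1.1, -0.6, -0.1]
width: 0.996
gripper_force: 0.0
```

jog_arm --steps '[0,0,0,0,0,-0.04,0,0,0,0,0,0,-0.075,0,0,0,0,0,0,-0.1,0,0,0,0,0,0,-0.115,0,0,0,0,0,0,-0.115,0,0,0,0,0,0,-0.115,1,0,0,0,0,0,-0.115,1,0,0,0,0,0,-0.115,1,0,0,0,0,0,-0.115,1,0,0,0,0,0,-0.115,1,0,0,0,0,0,-0.115,1,0,0,0,0,0,-0.115,1]'

```text
t: 2.3
ee_pos: [0.4367, -0.2671, 0.037]
orientation: [0.0, 0.994, 0.109, 0.0]
ft_force: [-1.2, 0.6, 10.8]
width: 0.252
gripper_force: 39.0
```

jog_arm --steps '[0,0,0,0,0,0.03,1,0,0,0,0,0,0.06,1,0,0,0,0,0,0.09,1,0,0,0,0,0,0.09,1,0,0,0,0,0,0.09,1]' --force 50

```text
t: 2.72
ee_pos: [0.437, -0.2671, 0.1275]
orientation: [0.001, 0.994, 0.11, 0.001]
ft_force: [0.2, -0.6, -2.2]
width: 0.255
gripper_force: 50.4
```

```bash
python3 - <<'E'
from m import *
a=cams.capture("scene")["img"][100:400,130:530,::-1]
b=cams.capture("top")["img"][140:290,260:460,::-1]
cv2.imwrite("pics/p1.png",np.vstack([cv2.resize(a,None,fx=1,fy=1),cv2.resize(b,(400,300))]))
E
```

```text
(no output)
```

View pics/p1.png

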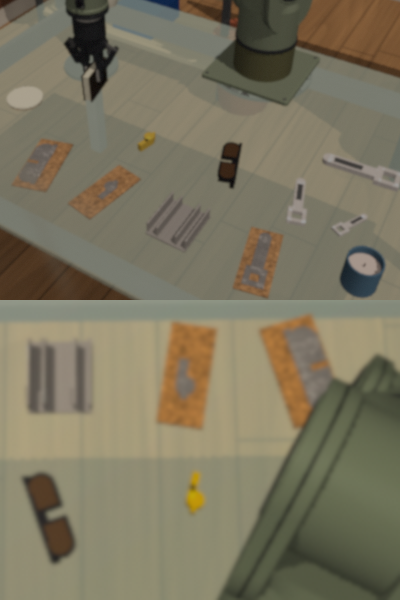

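The notebook is held upright, at about (92,80) in the crop. Next I carry it over the rack.

jog_arm --steps '[0,0,-6,0.1,0.18,0,1,0,0,-12.6,0.2006,0.36,0,1,0,0,-12.6,0.2006,0.36,0,1,0,0,-12.6,0.2006,0.36,0,1,0,0,-12.6,0.2006,0.36,0,1,0,0,-12.6,0.2006,0.36,0,1,0,0,-12.6,0.2006,0.36,0,1,0,0,-12.6,0.2006,0.36,0,1,0,0,-12.6,0.2006,0.36,0,1,0,0,-12.6,0.2006,0.36,0,1,0,0,-12.6,0.2006,0.36,0,1,0,0,-12.6,0.2006,0.36,0,1]'

```text
t: 3.82
ee_pos: [0.6366, 0.0949, 0.1241]
orientation: [0.0, 1.0, 0.001, -0.001]
ft_force: [-0.9, -0.8, -2.5]
width: 0.25
gripper_force: 50.2
```

```bash
python3 - <<'E'
from m import *
print(sensors.get_state()["ee_pos"],sensors.get_state()["orientation"])
a=cams.capture("scene")["img"][150:380,230:500,::-1]
cv2.imwrite("pics/p2.png",cv2.resize(a,None,fx=2.4,fy=2.4,interpolation=cv2.INTER_CUBIC))
E
```

```text
[0.63661753 0.09493935 0.12413767] [ 1.12960247e-04  9.99998576e-01  1.18304350e-03 -1.19842435e-03]
```

View pics/p2.png

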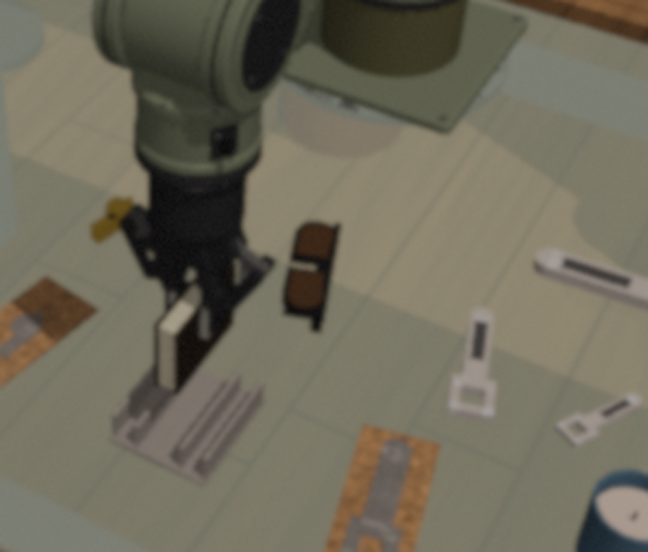

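The notebook is above the rack and in line with the middle slot, at about (185,350) in the crop. Lowering now.

jog_arm --steps '[0,0,0,0,-0.001,-0.03,1,0,0,0,0,-0.001,-0.05,1,0,0,0,0,-0.001,-0.06,1,0,0,0,0,-0.001,-0.07,1,0,0,0,0,-0.001,-0.077,1,0,0,0,0,-0.001,-0.082,1,0,0,0,0,-0.001,-0.085,1,0,0,0,0,-0.001,-0.085,1,0,0,0,0,-0.001,-0.085,1]'

```text
t: 4.62
ee_pos: [0.6374, 0.0921, 0.0417]
orientation: [-0.0, 1.0, -0.0, 0.0]
ft_force: [-0.9, 0.6, -2.8]
width: 0.252
gripper_force: 50.2
```

jog_arm --steps '[0,0,0,0,0,-0.002,1,0,0,0,0,0,-0.003,1,0,0,0,0,0,-0.003,1]'

```text
t: 4.87
ee_pos: [0.6376, 0.0922, 0.0409]
orientation: [-0.0, 1.0, -0.0, 0.001]
ft_force: [-12.9, 1.1, 38.3]
width: 0.25
gripper_force: 55.7
```

jog_arm --steps '[0,0,0,0,0,0.0025,1,0,0,0,0,0,0.0025,1,0,0,0,0,0,0.0025,0,0,0,0,0,0,0.0025,0,0,0,0,0,0,0.0025,0,0,0,0,0,0,0.0025,0,0,0,0,0,0,0.0025,0,0,0,0,0,0,0.03,0,0,0,0,0,0,0.07,0,0,0,0,0,0,0.11,0,0,0,0,0,0,0.11,0,0,0,0,0,0,0.11,0]'

```text
t: 5.87
ee_pos: [0.6379, 0.0922, 0.1503]
orientation: [-0.0, 1.0, -0.0, 0.002]
ft_force: [-0.1, -0.3, 0.2]
width: 1.003
gripper_force: 0.0
```

jog_arm --steps '[0,0,6,-0.04,0.002,0,0,0,0,12,-0.08,0.006,0,0,0,0,19,-0.12,0.01,0,0,0,0,19,-0.16,0.011,0,0,0,0,19,-0.2,0.012,0,0,0,0,19,-0.217,0.012,0,0,0,0,19,-0.217,0.012,0,0,0,0,19,-0.217,0.012,-0.03,0,0,0,19,-0.217,0.012,-0.06,0,0,0,19,-0.217,0.012,-0.06,0,0,0,19,-0.217,0.012,-0.06,0]'

```text
t: 6.78
ee_pos: [0.4196, 0.1036, 0.0876]
orientation: [0.0, 0.986, 0.165, -0.002]
ft_force: [0.8, -0.1, 0.5]
width: 0.999
gripper_force: 0.0
```

```bash
python3 - <<'E'
from m import *
a=cams.capture("scene")["img"][170:380,250:450,::-1]
b=cams.capture("top")["img"][145:285,240:350,::-1]
cv2.imwrite("pics/p3.png",np.hstack([cv2.resize(a,(476,500)),cv2.resize(b,(320,500))]))
E
```

```text
(no output)
```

View pics/p3.png

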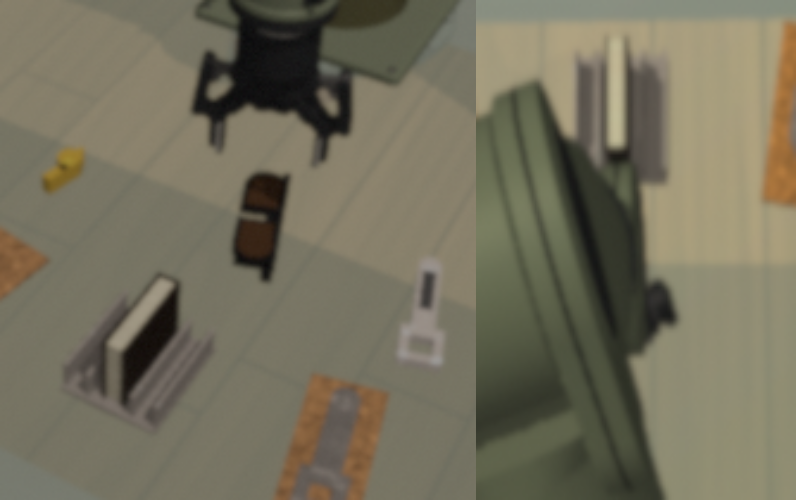

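The notebook stands upright in the middle slot, at about (140,340) in the crop. The gripper is above the glasses, so I'll descend and grip gently.

jog_arm --steps '[0,0,0,0,0,-0.03,0,0,0,0,0,0,-0.055,0,0,0,0,0,0,-0.075,0,0,0,0,0,0,-0.085,0,0,0,0,0,0,-0.085,0,0,0,0,0,0,-0.085,1,0,0,0,0,0,-0.085,1,0,0,0,0,0,-0.085,1,0,0,0,0,0,-0.085,1,0,0,0,0,0,-0.085,1,0,0,0,0,0,-0.085,1,0,0,0,0,0,-0.085,1]' --force 30

```text
t: 7.88
ee_pos: [0.4213, 0.1045, 0.0049]
orientation: [-0.0, 0.986, 0.165, 0.0]
ft_force: [-1.0, 1.4, 16.3]
width: 0.503
gripper_force: 28.1
```

jog_arm --steps '[0,0,0,0,0,0.03,1,0,0,0,0,0,0.06,1,0,0,0,0,0,0.09,1,0,0,0,0,0,0.11,1,0,0,0,0.01,-0.04,0.11,1,0,0,-2.3,0.02,-0.08,0.11,1,0,0,-2.3,0.03,-0.12,0.11,1,0,0,-2.3,0.05,-0.155,0.11,1,0,0,-2.3,0.07,-0.19,0.11,1,0,0,-2.3,0.09,-0.225,0.11,1,0,0,-2.3,0.11,-0.255,0.11,1,0,0,-2.3,0.11,-0.255,0.11,1]'

```text
t: 8.88
ee_pos: [0.5328, -0.1573, 0.1145]
orientation: [0.002, 0.99, 0.142, 0.001]
ft_force: [0.4, -1.4, -0.0]
width: 0.505
gripper_force: 31.3
```

jog_arm --steps '[0,0,0,0.02,-0.03,0,1,0,0,0,0.04,-0.055,0,1,0,0,0,0.06,-0.08,0,1,0,0,0,0.08,-0.11,0,1,0,0,0,0.1,-0.13,0,1,0,0,0,0.116,-0.14,0,1,0,0,0,0.116,-0.14,0,1,0,0,0,0.116,-0.14,0,1,0,0,0,0.116,-0.14,0,1]'

```text
t: 9.63
ee_pos: [0.6464, -0.2901, 0.114]
orientation: [-0.0, 0.989, 0.145, -0.001]
ft_force: [-0.1, 0.3, 0.4]
width: 0.506
gripper_force: 31.3
```

```bash
python3 - <<'E'
from m import *
s=sensors.get_state();print(s["ee_pos"],s["width"])
a=cams.capture("scene")["img"][90:310,80:330,::-1]
b=cams.capture("top")["img"][130:260,260:450,::-1]
cv2.imwrite("pics/p4.png",np.hstack([cv2.resize(a,(400,352)),cv2.resize(b,(400,352))]))
E
```

```text
[ 0.64639643 -0.29008133  0.1140263 ] 0.5061428803521597
```

View pics/p4.png

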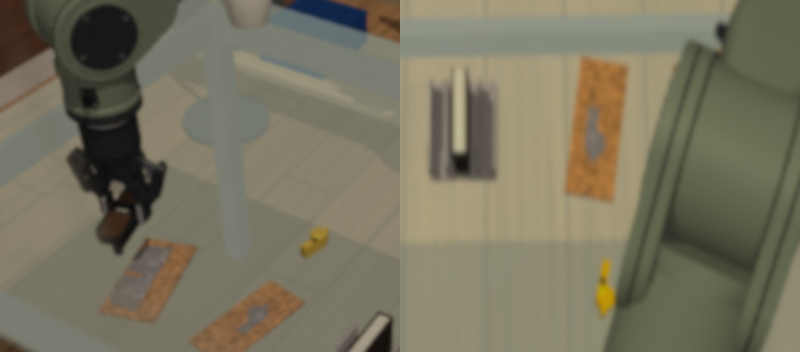

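The glasses are held, at about (120,225), and the notebook stands in the slot at (460,120). I'll lower the glasses and release.

jog_arm --steps '[0,0,0,0.001,0,-0.035,1,0,0,0,0.001,0,-0.065,1,0,0,0,0.001,0,-0.085,1,0,0,0,0.001,0,-0.097,1,0,0,0,0.001,0,-0.104,1,0,0,0,0.001,0,-0.104,1,0,0,0,0.001,0,-0.104,1]'

```text
t: 10.32
ee_pos: [0.6482, -0.2909, 0.0108]
orientation: [0.0, 0.989, 0.145, -0.0]
ft_force: [-0.7, 0.5, 0.6]
width: 0.505
gripper_force: 31.8
```

jog_arm --steps '[0,0,0,0,0,-0.001,1,0,0,0,0,0,-0.0015,1,0,0,0,0,0,-0.0015,0,0,0,0,0,0,-0.0015,0,0,0,0,0,0,-0.0015,0,0,0,0,0,0,-0.0015,0,0,0,0,0,0,0.03,0,0,0,0,0,0,0.07,0,0,0,0,0,0,0.09,0,0,0,0,0,0,0.09,0]'

```text
t: 11.15
ee_pos: [0.6496, -0.2917, 0.1051]
orientation: [0.002, 0.989, 0.145, 0.002]
ft_force: [0.4, -0.2, 0.5]
width: 0.998
gripper_force: 0.0
```

jog_arm --steps '[0,0,-7,-0.03,0.028,0,0,0,0,-14,-0.06,0.055,0,0,0,0,-21,-0.09,0.083,0,0,0,0,-27.7,-0.12,0.11,0,0,0,0,-27.7,-0.15,0.14,0,0,0,0,-27.7,-0.18,0.165,0,0,0,0,-27.7,-0.204,0.186,0,0,0,0,-27.7,-0.204,0.186,0,0,0,0,-27.7,-0.204,0.186,0,0,0,0,-27.7,-0.204,0.186,0]'

```text
validation failed for argument at $.st...
```

```bash
python3 - <<'E'
from m import *
s=sensors.get_state();print(s["ee_pos"],s["orientation"])
S=cams.capture("scene");k=masks(S["img"])
a=S["img"][150:310,120:330,::-1]
T=cams.capture("top")
b=T["img"][140:260,260:450,::-1]
cv2.imwrite("pics/p5.png",np.hstack([cv2.resize(a,(400,305)),cv2.resize(b,(400,305))]))
E
```

```text
[ 0.64964672 -0.29171705  0.105082  ] [0.001908   0.98943133 0.14497018 0.00237489]
```

View pics/p5.png

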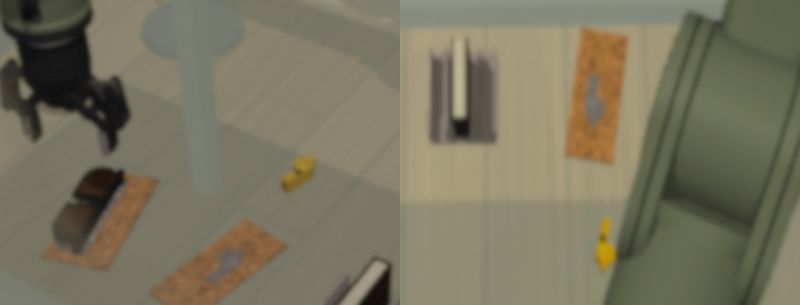

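The glasses lie on their pad, at about (90,210). The second move was refused without moving the arm, so I'll send it again.

jog_arm --steps '[0,0,-7,-0.03,0.028,0,0,0,0,-14,-0.06,0.055,0,0,0,0,-21,-0.09,0.083,0,0,0,0,-27.7,-0.12,0.11,0,0,0,0,-27.7,-0.15,0.14,0,0,0,0,-27.7,-0.18,0.165,0,0,0,0,-27.7,-0.204,0.186,0,0,0,0,-27.7,-0.204,0.186,0,0,0,0,-27.7,-0.204,0.186,0,0,0,0,-27.7,-0.204,0.186,0]'

```text
validation failed for argument at $.st...
```

jog_arm --steps '[0,0,-7,-0.03,0.028,0,0,0,0,-14,-0.06,0.055,0,0,0,0,-14,-0.09,0.083,0,0,0,0,-14,-0.12,0.11,0,0,0,0,-14,-0.15,0.14,0,0,0,0,-14,-0.15,0.14,0,0]'

```text
t: 11.75
ee_pos: [0.494, -0.1476, 0.0993]
orientation: [-0.001, 1.0, 0.024, -0.002]
ft_force: [-0.0, 1.2, -0.2]
width: 1.002
gripper_force: 0.0
```

jog_arm --steps '[0,0,-7,-0.03,0.025,-0.01,0,0,0,-13.7,-0.054,0.046,-0.03,0,0,0,-13.7,-0.054,0.046,-0.04,0,0,0,-13.7,-0.054,0.046,-0.04,0,0,0,-13.7,-0.054,0.046,-0.04,0,0,0,-13.7,-0.054,0.046,-0.04,0]'

```text
t: 12.25
ee_pos: [0.4444, -0.1054, 0.0599]
orientation: [0.0, 0.995, -0.096, -0.0]
ft_force: [-0.5, -0.4, 0.5]
width: 0.998
gripper_force: 0.0
```

```bash
python3 - <<'E'
from m import *
s=sensors.get_state();print(s["ee_pos"],s["orientation"])
T=cams.capture("top");m=masks(T["img"])
try: rect(T,m["dark"],(380,140,440,215),.028,show="glasses top")
except Exception as e: print(e)
S=cams.capture("scene")
cv2.imwrite("pics/p6.png",np.hstack([cv2.resize(S["img"][150:310,120:330,::-1],(400,305)),cv2.resize(T["img"][140:260,330:450,::-1],(305,305))]))
E
```

```text
[ 0.44436577 -0.10539579  0.0599174 ] [ 6.77217703e-06  9.95384987e-01 -9.59617235e-02 -2.74752958e-04]
glasses top    n=596 centre 642.8 -288.6 size 135x45 ang 16.4 mean [ 643.20531582 -287.97464192]
```

View pics/p6.png

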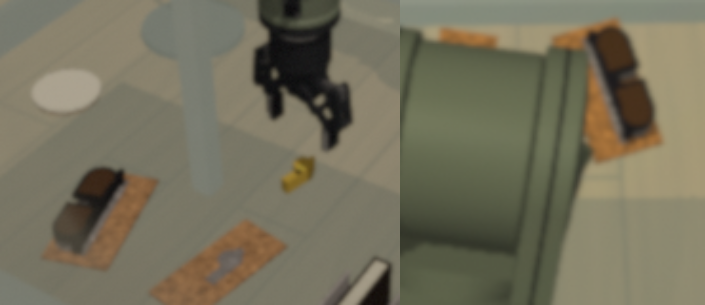

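The glasses measure about 4 mm off along the pad and 3 mm across it, which is within tolerance. Now the whistle.

jog_arm --steps '[0,0,0,0,0,-0.025,0,0,0,0,0,0,-0.045,0,0,0,0,0,0,-0.055,0,0,0,0,0,0,-0.055,0,0,0,0,0,0,-0.055,1,0,0,0,0,0,-0.055,1,0,0,0,0,0,-0.055,1,0,0,0,0,0,-0.055,1,0,0,0,0,0,-0.055,1,0,0,0,0,0,-0.055,1,0,0,0,0,0,-0.055,1]'

```text
t: 13.27
ee_pos: [0.4441, -0.1047, 0.0054]
orientation: [-0.0, 0.995, -0.096, -0.0]
ft_force: [-0.9, 1.3, 11.5]
width: 0.295
gripper_force: 28.8
```

jog_arm --steps '[0,0,0,0,0,0.03,1,0,0,0,0,0,0.06,1,0,0,0,0.03,0,0.07,1,0,0,1.4,0.07,0.004,0.07,1,0,0,1.4,0.11,0.009,0.07,1,0,0,1.4,0.15,0.009,0.07,1,0,0,1.4,0.177,0.009,0.06,1,0,0,1.4,0.177,0.009,0.04,1,0,0,1.4,0.177,0.009,0.03,1,0,0,1.4,0.177,0.009,0.03,1,0,0,1.4,0.177,0.009,0.03,1]'

```text
t: 14.18
ee_pos: [0.6199, -0.096, 0.035]
orientation: [-0.0, 0.996, -0.084, -0.001]
ft_force: [-0.5, -1.0, 0.0]
width: 0.289
gripper_force: 30.1
```

```bash
python3 - <<'E'
from m import *
s=sensors.get_state();print(s["ee_pos"],s["width"])
S=cams.capture("scene");T=cams.capture("top")
cv2.imwrite("pics/p7.png",np.hstack([cv2.resize(S["img"][180:340,150:310,::-1],(400,400)),cv2.resize(T["img"][135:215,300:380,::-1],(400,400))]))
E
```

```text
[ 0.61993033 -0.09598032  0.03496119] 0.288714824596903
```

View pics/p7.png

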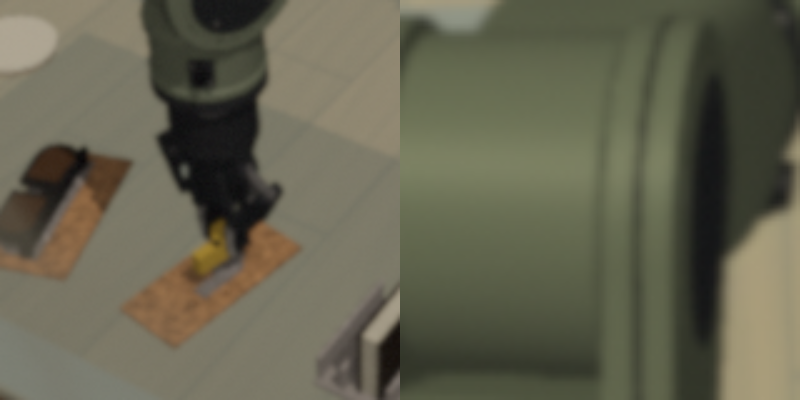

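The whistle is held above its pad at (210,255), over the silhouette. Lowering and releasing.

jog_arm --steps '[0,0,0,0.001,0,-0.012,1,0,0,0,0.001,0,-0.02,1,0,0,0,0.001,0,-0.0255,1,0,0,0,0.001,0,-0.0255,1,0,0,0,0.001,0,-0.0255,0,0,0,0,0.001,0,-0.0255,0,0,0,0,0.001,0,-0.0255,0,0,0,0,0.001,0,-0.0255,0,0,0,0,0.001,0,0.01,0,0,0,0,0.001,0,0.05,0,0,0,0,0.001,0,0.09,0,0,0,0,0.001,0,0.11,0]'

```text
t: 15.28
ee_pos: [0.6228, -0.0962, 0.1494]
orientation: [0.0, 0.996, -0.084, 0.002]
ft_force: [0.9, 0.0, 0.3]
width: 0.998
gripper_force: 0.0
```

jog_arm --steps '[0,0,7,-0.03,0.028,0,0,0,0,14,-0.06,0.055,0,0,0,0,14,-0.09,0.083,0,0,0,0,14,-0.11,0.115,0,0,0,0,14,-0.13,0.15,0,0,0,0,14,-0.15,0.185,0,0,0,0,14,-0.17,0.22,0,0,0,0,14,-0.19,0.255,0,0,0,0,14,-0.194,0.29,0,0,0,0,14,-0.194,0.325,0,0,0,0,14,-0.194,0.36,0,0,0,0,14,-0.194,0.381,0,0]'

```text
t: 16.28
ee_pos: [0.4269, 0.2891, 0.1449]
orientation: [-0.001, 0.999, 0.04, -0.001]
ft_force: [-0.1, 0.2, -0.2]
width: 1.001
gripper_force: 0.0
```

jog_arm --steps '[0,0,6,0,0,-0.03,0,0,0,10.6,0,0,-0.06,0,0,0,10.6,0,0,-0.085,0,0,0,10.6,0,0,-0.085,0,0,0,10.6,0,0,-0.085,0,0,0,10.6,0,0,-0.085,0]'

```text
t: 16.78
ee_pos: [0.4283, 0.2854, 0.0611]
orientation: [-0.0, 0.992, 0.13, 0.0]
ft_force: [-0.3, 0.5, 0.4]
width: 0.998
gripper_force: 0.0
```

```bash
python3 - <<'E'
from m import *
s=sensors.get_state();print(s["ee_pos"],s["orientation"])
S=cams.capture("scene");T=cams.capture("top");h,sa,v=masks(T["img"])["hsv"]
rect(T,((h<35)&(h>18)&(sa>130)).astype(np.uint8),(335,140,375,215),.022,show="whistle")
rect(T,((v>140)).astype(np.uint8),(283,140,297,215),.076,show="book")
cv2.imwrite("pics/p8.png",np.hstack([cv2.resize(S["img"][180:360,330:510,::-1],(400,400)),cv2.resize(T["img"][135:215,270:380,::-1],(400,291)).copy() if 0 else cv2.resize(T["img"][135:215,300:380,::-1],(400,400))]))
E
```

```text
[0.42829289 0.28538777 0.06113011] [-2.50989352e-04  9.91532264e-01  1.29860332e-01  2.02856122e-05]
whistle        n=144 centre 631.4 -96.4 size 62x27 ang -1.3 mean [628.42687264 -95.18805623]
book           n=441 centre 660.1 87.8 size 136x38 ang -0.1 mean [673.98778842  89.49347621]
```

View pics/p8.png

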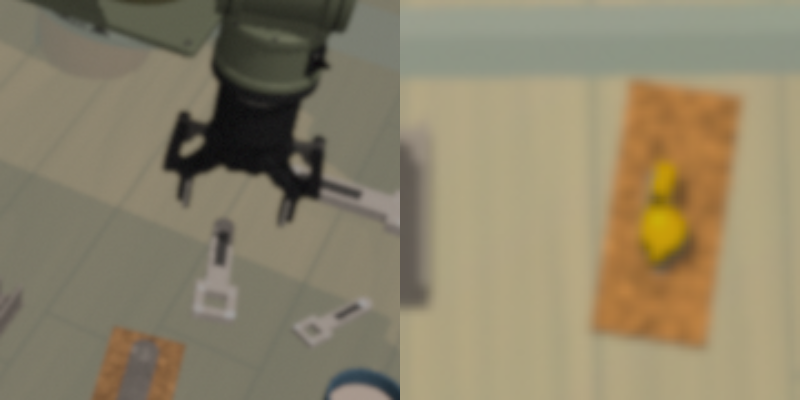

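The whistle covers its silhouette, at about (662,215). The gripper is above the opener's handle. Descending to grip.

jog_arm --steps '[0,0,0,0,0,-0.025,0,0,0,0,0,0,-0.045,0,0,0,0,0,0,-0.0575,0,0,0,0,0,0,-0.0575,0,0,0,0,0,0,-0.0575,1,0,0,0,0,0,-0.0575,1,0,0,0,0,0,-0.0575,1,0,0,0,0,0,-0.0575,1,0,0,0,0,0,-0.0575,1,0,0,0,0,0,-0.0575,1,0,0,0,0,0,-0.0575,1]' --force 50

```text
t: 17.8
ee_pos: [0.428, 0.2854, 0.003]
orientation: [-0.0, 0.991, 0.13, -0.0]
ft_force: [-1.2, -0.5, 13.7]
width: 0.239
gripper_force: 48.7
```

jog_arm --steps '[0,0,0,0,0,0.03,1,0,0,0,0,0,0.06,1,0,0,0,0.03,0,0.06,1,0,0,-3,0.07,-0.005,0.06,1,0,0,-3,0.11,-0.0105,0.06,1,0,0,-3,0.15,-0.0105,0.06,1,0,0,-3,0.18,-0.0105,0.06,1,0,0,-3,0.1895,-0.0105,0.05,1,0,0,-3,0.1895,-0.0105,0.04,1,0,0,-3,0.1895,-0.0105,0.04,1,0,0,-3,0.1895,-0.0105,0.04,1]'

```text
t: 18.72
ee_pos: [0.6163, 0.2749, 0.0419]
orientation: [0.0, 0.995, 0.104, -0.001]
ft_force: [0.3, 0.5, 0.3]
width: 0.241
gripper_force: 50.1
```

```bash
python3 - <<'E'
from m import *
S=cams.capture("scene")
cv2.imwrite("pics/p9.png",cv2.resize(S["img"][220:420,320:520,::-1],(500,500)))
E
```

```text
(no output)
```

View pics/p9.png

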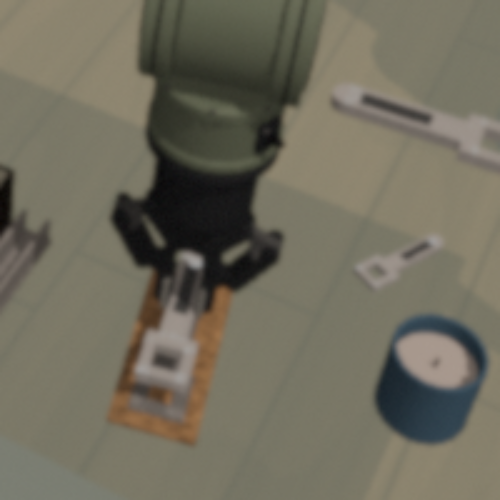

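The opener is held level over its pad, head at about (165,360). Lowering and releasing.

jog_arm --steps '[0,0,0,0.001,0,-0.018,1,0,0,0,0.001,0,-0.028,1,0,0,0,0.001,0,-0.034,1,0,0,0,0.001,0,-0.034,1,0,0,0,0.001,0,-0.034,0,0,0,0,0.001,0,-0.034,0,0,0,0,0.001,0,-0.034,0,0,0,0,0.001,0,-0.034,0,0,0,0,0.001,0,0.01,0,0,0,0,0.001,0,0.05,0,0,0,0,0.001,0,0.09,0,0,0,0,0.001,0,0.11,0]'

```text
t: 19.77
ee_pos: [0.6195, 0.275, 0.1576]
orientation: [-0.001, 0.995, 0.104, 0.002]
ft_force: [0.5, 0.1, -0.0]
width: 1.0
gripper_force: 0.0
```

jog_arm --steps '[0,0,0,-0.04,0,0.02,0,0,0,0,-0.08,0.02,0.04,0,0,0,0,-0.12,0.04,0.06,0,0,0,0,-0.15,0.07,0.06,0,0,0,0,-0.18,0.1,0.06,0,0,0,0,-0.2,0.13,0.06,0,0,0,0,-0.22,0.16,0.06,0,0,0,0,-0.23,0.18,0.06,0,0,0,0,-0.23,0.18,0.06,0,0,0,0,-0.23,0.18,0.06,0]'

```text
t: 20.6
ee_pos: [0.3872, 0.4558, 0.2122]
orientation: [-0.0, 0.994, 0.106, -0.001]
ft_force: [1.0, -0.9, -1.0]
width: 0.998
gripper_force: 0.0
```

```bash
python3 - <<'E'
from m import *
S=cams.capture("scene");T=cams.capture("top");h,s,v=masks(T["img"])["hsv"];u=lambda b:b.astype(np.uint8)
rect(T,u((s<38)&(v>100)),(205,145,255,215),.014,show="opener")
rect(T,u(v<85),(380,140,440,215),.028,show="glasses")
rect(T,u((h<35)&(h>18)&(s>130)),(335,140,375,215),.022,show="whistle")
rect(T,u((v>145)),(284,150,298,203),.076,show="book")
cv2.imwrite("pics/p10.png",np.vstack([cv2.resize(T["img"][145:215,205:445,::-1],(800,233)),cv2.resize(S["img"][180:405,130:450,::-1],(512,360))[:,:].copy() if 0 else cv2.copyMakeBorder(cv2.resize(S["img"][180:405,130:450,::-1],(512,360)),0,0,0,288,cv2.BORDER_CONSTANT)]))
E
```

```text
opener         n=317 centre 730.7 274.5 size 150x19 ang 89.2 mean [731.75837628 276.90360611]
glasses        n=578 centre 642.6 -288.6 size 135x44 ang 16.0 mean [ 643.21942392 -287.76409469]
whistle        n=143 centre 631.4 -96.4 size 62x27 ang -1.3 mean [628.27694895 -95.12428677]
book           n=294 centre 644.8 84.9 size 105x38 ang -0.1 mean [655.28139463  89.01318572]
```

View pics/p10.png

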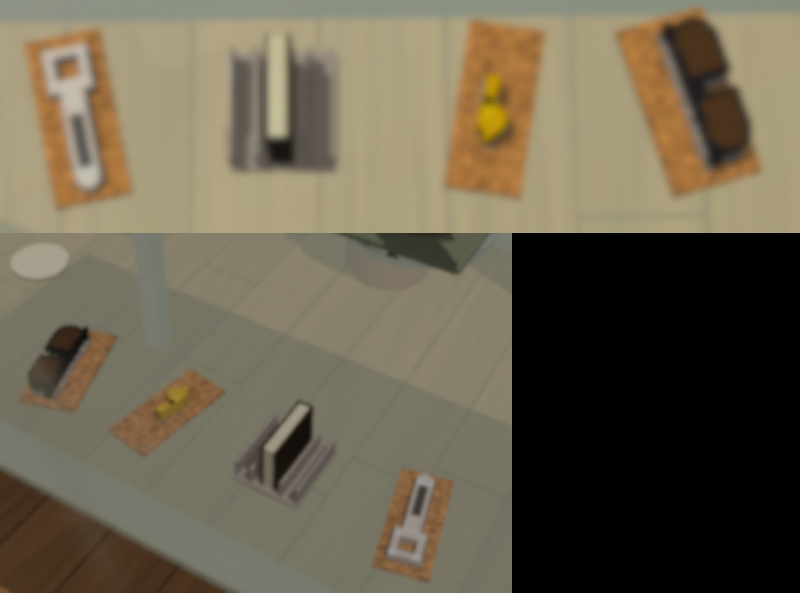

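The opener, whistle and glasses cover their silhouettes, and the notebook stands in the middle slot. One last numeric check on the notebook, then I hand in.

```bash
python3 - <<'E'
from m import *
from rig import job
T=cams.capture("top"); p=cast(T,[288.4,170.5],.076)[0]; print(p)
if abs(p[0]-.637)<.010: print(job.hand_in())
E
```

```text
[0.63537143 0.09079233 0.076     ]
the job is handed in; nothing more can be done
None
```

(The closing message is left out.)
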